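Slide the vial box down its settling lane

TASK

The green vial box stands on the open apron of the white settling rack. Using only pushes, never lifting it, slide it gently and steadily across the apron and down the middle of the empty lane, the one with the green card on its floor, until it stands square against the back stop; its samples have settled, so neither the box nor your fingers may touch the guide rails on the way. Leave the other vial boxes and everything else on the bench where they stand.

Things in the scene. Friction and masses are not known exactly. Their poses are not given: they have to be found in the camera images.
- rack: White settling rack fixed on the bench: level plate 350 (x) by 386 mm (y), top 20 mm above the bench. Origin: on the bench; the plate runs from x = -195 to +155 mm of it, centred in y. x points down the lanes to the back stop, y across, z up. From x = -195 to -50 mm it is the flat open apron, without raised edges. Three lanes with centre lines at y = -122, 0, +122 mm.
- rails: Four dark steel guide rails on the rack, 10 mm wide, 14 mm high above the plate (tops 34 mm above the bench), front ends rounded. They run from x = -50 to +140 mm of the rack at y = -183, -61, +61, +183 mm: each lane is 112 mm wide between rails. Origin: on the plate's top, 20 mm above the rack's origin; axes as the rack's. Nothing may touch them.
- back_stop: Aluminium bar with a black rubber face across the far end of all the lanes, standing 30 mm above the plate. Its rubber face, which the boxes come up against, lies at x = +140 mm of the rack. Origin and axes as those of the rails.
- bay_card: Thin green card 60 x 60 mm (1 mm, does not obstruct) on the floor of the empty lane near its far end. Origin: on the plate's top, on the lane's centre line, exactly where the centre of a 92 mm box stands when it is against the back stop. x axis down the lane towards the stop, y across it.
- green_box: The box to push: closed square vial box, green base and green lid rim, clear lid over coloured vial caps, 92 x 92 mm, 52 mm high, vertical sides, 0.2 to 0.4 kg, loose on the rack's apron, slides with ordinary plastic friction. Origin: centre of its underside; z up; its -x side carries a white latch and blank label and starts within 0.3 rad of facing the robot.
- yellow_box: A like vial box with yellow base and lid rim, same size and origin, already standing against the back stop in one of the lanes. Leave it.
- blue_box: A like vial box with blue base and lid rim, same size and origin, already standing against the back stop in another lane. Leave it.
- jar: Glass specimen jar with white lid, 62 mm across, 75 mm high, left of the rack. Origin: centre of its underside. Leave it.
- petri: Closed glass petri dish, 90 mm across, 16 mm high, right of the rack. Origin: centre of its underside. Leave it.
- tube: White sample tube with blue cap, 28 mm across, 90 mm high, right of the rack. Origin: centre of its underside. Leave it.
- wash_bottle: White wash bottle 72 mm across, with a thin spout, 205 mm high, left of the rack. Origin: centre of its underside. Leave it.
- forceps: Steel forceps 126 mm long, 6 mm high, lying left of the rack. Origin: underside of their middle, x along them. Leave them.
Things that resemble listed ones, but are neither listed nor needed, are in the scene too. What is shaped like the green_box but purple or red is not meant.

How it is judged:
At the end, for the whole second after the job is handed in: The green box stands flat and still on the plate in the card's lane, its far side within 5 mm of the back stop, within 9.5 mm of the lane's centre line and within 0.08 rad of square (x of green_box in the frame of bay_card between -0.005 and 0.004 m and y of green_box in the frame of bay_card between -0.0095 and 0.0095 m and angle between the x axis of green_box and the x axis of bay_card, either way round below 0.08 rad and height (world z) of green_box between 0.017 and 0.023 m and angle between green_box's own z axis and vertical below 0.05 rad and linear speed of green_box below 0.01 m/s); the robot touches nothing.
It fails at once if anything (box, fingers or arm) touches a guide rail with more than 0.3 N (contact force between rails and anything else above 0.3 N).
It fails at once if the green box is lifted more than 6 mm off the plate, leaves it, or is tipped by more than 0.12 rad (height (world z) of green_box above 0.026 m or height (world z) of green_box below 0.015 m or angle between green_box's own z axis and vertical above 0.12 rad).
It fails at once if the green box is handled roughly: shot along faster than 0.3 m/s, or pressed against the back stop with more than 25 N (linear speed of green_box above 0.3 m/s or contact force between green_box and back_stop above 25 N).
It fails at once if another vial box moves more than 5 mm (distance of any of yellow_box, blue_box from where it was at the start of the episode above 0.005 m).
It fails at once if another thing on the bench moves more than 10 mm (distance of any of jar, petri, tube, wash_bottle, forceps from where it was at the start of the episode above 0.01 m).
It also fails if it takes over 58 s, if anything falls off the work surface, if the arm or the gripper's body presses on something with over 40 N, if the wrist force passes 120 N, or if a joint passes its speed limit or range.

ROBOT

A 7-joint arm with a two-finger parallel gripper is mounted at the origin on the work surface. World frame = base frame: x ahead of the robot, y to its left, z up, the work surface at z = 0. Lengths are in m, angles in rad, forces in N, time in s.
With the tool pointing down it reaches from about 0.4 to 0.85 m from the base axis. Payload 10.4 kg.
Tool frame: the origin (TCP) lies at the very end of the fingers, on their centre line; the grasp point (between the pads) lies manip.hold_point_z behind it (manip.hold_point_z is the distance from the TCP to the grasp point, in m); z points along the fingers, y is the direction in which the jaws open and shut (so a half turn about z gives the same grasp; the last joint's range is limited). The gripper opens to 85 mm and grips with 20 to 120 N. Pads are 22 mm wide; open, the fingers measure 114 mm over their backs; the gripper's body (76 mm by 85 mm) begins 54 mm behind the grasp point. The pads swing forward as they close: fully open they stand 13 mm farther back than shut.
Start: joints at [-1.306, 0.332, -0.065, 1.46, 0.022, 1.35, -0.088], TCP at [0.177, 0.599, 0.231] pointing down, gripper open.
Joint ranges: [-2.6, 2.6], [-0.5, 2.12], [-1.47, 1.34], [0.16, 2.42], [-1.27, 4.41], [0.06, 2.06], [-2.6, 2.6]. Speed limits (rad/s): [2.22, 2.22, 2.79, 2.79, 3.14, 3.14, 3.14].

INTERFACE

Orientations are given as a unit quaternion [x, y, z, w].
In Python, from workcell import manip gives the robot as it stands.
- The arm moves only by the tool jog_arm, never from a script. Its arguments are lists of equal length, an entry for each row: "translation": the shift along the world's x, y, z in mm, a list of three; "turn": the turn about the world's z in degrees. In form: {"translation": [[x, y, z], ...], "turn": [turn, ...]}. A call has 1 to 12 rows; each row is the pose to reach, as a shift and turn from the pose measured when the call began; what a row does not reach only later rows make up. A row lasts 1/12 s, in which the tool goes at most 41.7 mm and 7.16 degrees, less where a joint would pass 70% of its speed; a pose out of reach is approached as far as the arm can. A call with a gripper value outside its range is refused whole. "grip" is the finger opening in mm, from 0 to 85.4, set as the call begins (left out, the last holds). The fingers move at their own pace and stop on an object; "grip_force" is the grip in N (left out, the last holds). Time passes only in rows, so rows that repeat a pose let the fingers close. It gives the time, the measured TCP pose, the force and the opening at its end, in the units of the state.
- manip.get_obs(): the state, without advancing time (a new reading comes with each control period).
- manip.camera(name): name is "scene" or "top" or "wrist"; returns a dict with "frame" (400x640x3 uint8, red, green, blue), "mtx" (3x3 intrinsics, pixels), "pose" (4x4, takes a point from camera to world coordinates). Camera axes: x right, y down, z forward; pixel columns grow to the right and rows downward; lengths in m; the calibration is good to about 2 mm. A picture is of the moment at which its call begins. There is no depth.
- manip.hand_in(): hands the job in, once; it reports no verdict.
Trained networks look in a picture, given as the dict that the camera call returned (one of the last four; its "shot" number tells which), for a name from the list of things; names that differ only in an ending like _2 or _b are one class to them, and where a whole thing is asked for, a point or a joint stands for the part that bears it (a point fixed in the world has none). Each returns a list of dicts, best first, with "confidence" (0 to 1); they miss things now and then, are a little off and sometimes report something else, mostly with a low value. They report only what shows in the picture. A call takes as long as a camera call. They do not tell look-alikes from the thing itself.
- manip.outline_of(picture, label): "mask" (400x640 bool, what is visible of it) and "extent" ([left, top, right, bottom] in pixels, round what is visible of it).
- manip.pinpoint(picture, label): "at" ([column, row] in pixels: a listed point, or the origin of a listed thing).
The state is a dict: "clock": time; "joint_pos": joint angles; "joint_velocities": joint speeds; "tau": joint torques, N m; "position": TCP position; "ee_rot": TCP orientation; "ft_force": force on the tool from outside, world axes, zero at the start; "torque": the same for the moment, N m; "grip_width": opening from 0.0 (shut) to 1.0 (fully open).
Only numpy, scipy, OpenCV 4.12 (cv2) and the standard library are available. Lean on these libraries where they do the work, as an engineer would, in place of code of your own. Each camera call takes 0.05 s, during which the arm holds its last target. There are 200 camera calls.

## Working session

There is one attempt and no reset: what is moved stays moved. The work goes in short steps, Python scripts to look and compute and a tool call to move; the robot and the scene stay as the last step left them, time stands still between calls to the robot, and variables do not carry over. Pictures are saved under pics/ and viewed, about 8 in all and at most 12, crops included, and the job is handed in when it is done.

Besides the shell and the picture viewer there is one more tool, called as name([rows], argument=value, ...), one row to a line, values as JSON. jog_arm: Moves the arm, as the interface text tells. Its arguments: {"type":"object","properties":{"translation":{"type":"array"},"turn":{"type":"array"},"grip":{"type":"number"},"grip_force":{"type":"number"}},"required":["translation","turn"]}

```bash
mkdir -p pics; cat > h.py <<'E'
import numpy as np, cv2
from workcell import manip
def ray(p,uv,z):
    K,T=np.array(p["mtx"]),np.array(p["pose"])
    d=T[:3,:3]@np.linalg.solve(K,[uv[0],uv[1],1.0]); o=T[:3,3]
    return o+d*(z-o[2])/d[2]
def proj(p,X):
    K,T=np.array(p["mtx"]),np.array(p["pose"])
    c=T[:3,:3].T@(np.asarray(X,float)-T[:3,3]); u=K@c; return u[:2]/u[2]
def save(p,n,s=1): cv2.imwrite(f"pics/{n}.png",cv2.resize(p["frame"][:,:,::-1],None,fx=s,fy=s))
E
python3 - <<'E'
from h import *
for n in ["top","scene"]:
    p=manip.camera(n); save(p,n+"0",1.25); print(n,np.array(p["pose"]).round(3).tolist())
    for l,z in [("rack",0),("bay_card",.021),("green_box",.02),("yellow_box",.02),("blue_box",.02),("back_stop",.02),("rails",.02),("jar",0),("wash_bottle",0),("tube",0)]:
        for r in manip.pinpoint(p,l)[:2]:
            print(l,np.round(r["at"],1),round(r["confidence"],2),ray(p,r["at"],z).round(4))
o=manip.get_obs();print(o["position"],o["ee_rot"],o["clock"],manip.hold_point_z)
E
```

```text
top [[-0.017, -0.983, 0.183, 0.246], [-1.0, 0.016, -0.006, 0.014], [0.003, -0.183, -0.983, 1.299], [0.0, 0.0, 0.0, 1.0]]
rack [317.2 164.2] 0.82 [0.5783 0.0187 0.    ]
bay_card [361.9 134.8] 0.86 [ 0.6587 -0.1125  0.021 ]
bay_card [281.  205.6] 0.2 [0.4544 0.1225 0.021 ]
green_box [202.4 173.7] 0.89 [0.5506 0.347  0.02  ]
green_box [244.4 272.6] 0.65 [0.2698 0.2232 0.02  ]
yellow_box [279.8 131. ] 0.57 [0.6744 0.1259 0.02  ]
blue_box [321.6 132.6] 0.69 [0.6676 0.0044 0.02  ]
back_stop [202.4 218.5] 0.56 [0.4216 0.343  0.02  ]
rails [195.9 126.6] 0.43 [0.6917 0.3702 0.02  ]
jar [203.7 218.6] 0.55 [0.424  0.3445 0.    ]
wash_bottle [193.  123.4] 0.71 [0.7088 0.3847 0.    ]
tube [440.1 222. ] 0.62 [ 0.403 -0.329  0.   ]
scene [[-0.489, 0.612, -0.621, 1.067], [0.872, 0.325, -0.365, 0.362], [-0.021, -0.72, -0.693, 0.712], [0.0, 0.0, 0.0, 1.0]]
rack [294.5 244.4] 0.78 [0.5707 0.0124 0.    ]
rack [494.  235.1] 0.44 [0.3306 0.4011 0.    ]
bay_card [224.6 243.8] 0.93 [ 0.6573 -0.115   0.021 ]
green_box [358.5 223.9] 0.8 [0.462  0.1204 0.02  ]
green_box [445.3 299.8] 0.77 [0.5658 0.3535 0.02  ]
yellow_box [318.6 295.1] 0.97 [0.6736 0.1322 0.02  ]
blue_box [269.1 268.6] 0.77 [0.6663 0.0097 0.02  ]
jar [460.1 257.4] 0.77 [0.4311 0.3506 0.    ]
wash_bottle [435.1 376.1] 0.95 [0.7094 0.382  0.    ]
wash_bottle [459.7 254.9] 0.36 [0.4246 0.348  0.    ]
tube [222.4 162.6] 0.51 [ 0.4103 -0.3229  0.    ]
[0.1773823  0.59932567 0.23135264] [1.43393798e-01 9.89665709e-01 5.63207733e-05 4.09400731e-06] 1.1 0.0187
```

View pics/top0.png

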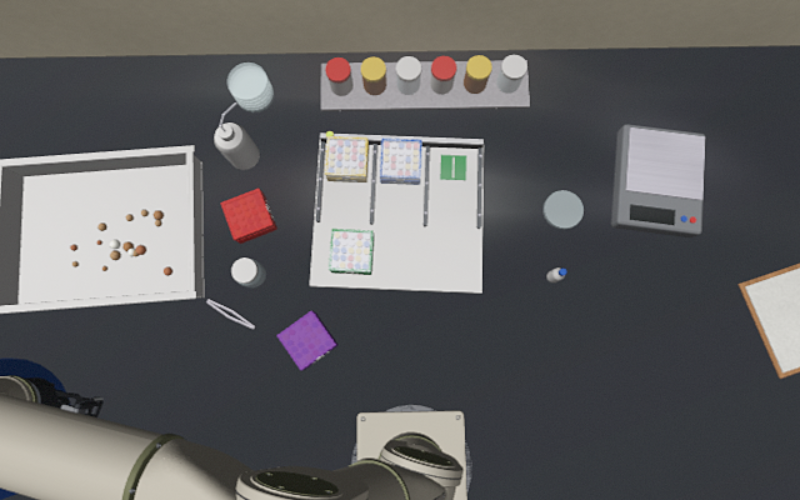

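View pics/scene0.png

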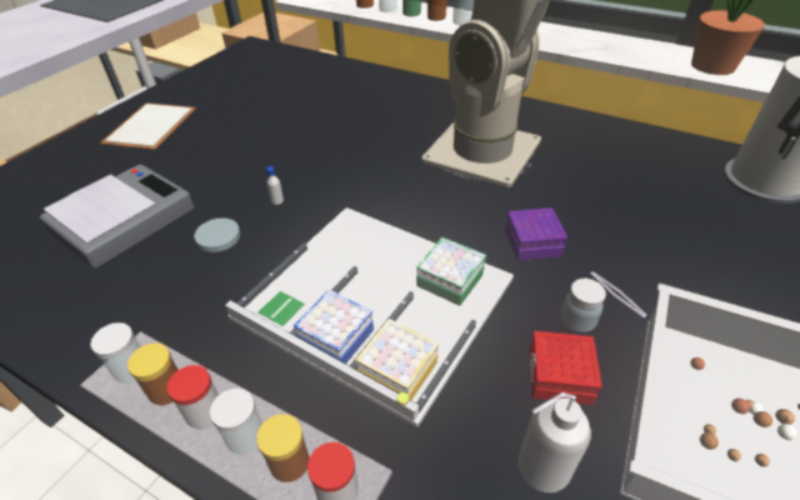

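The top view shows the green box on the apron at about (352,251) in the 800 px picture. The card lies in the right lane at (453,167), with blue in the middle lane and yellow in the left. Purple (307,340) and red (248,215) are look-alikes. The plan is to push the box sideways in −y along the apron, then push it +x down the lane. Next I'll fit the poses.

```bash
cat >> h.py <<'E'
from scipy.optimize import minimize
def hullmask(p,pts):
    uv=np.array([proj(p,q) for q in pts])
    m=np.zeros((1600,2560),np.uint8); cv2.fillConvexPoly(m,cv2.convexHull((uv*4+1.5).round().astype(np.int32)),1)
    return cv2.resize(m.astype(np.float32),(640,400),interpolation=cv2.INTER_AREA)
def prism(q,x0,x1,y0,y1,z0,z1):
    c,s=np.cos(q[2]),np.sin(q[2])
    return [(q[0]+c*x-s*y,q[1]+s*x+c*y,z) for x in(x0,x1) for y in(y0,y1) for z in(z0,z1)]
def fit(views,model,q0):
    f=lambda q:sum(np.abs(hullmask(p,model(q))-m).sum()/m.sum() for p,m in views)
    S=np.array([q0]+[np.add(q0,d) for d in([.01,0,0],[0,.01,0],[0,0,.08])])
    r=minimize(f,q0,method="Nelder-Mead",options=dict(initial_simplex=S,xatol=1e-4,fatol=1e-5)); return r.x,r.fun/len(views)
BOX=lambda q:prism(q,-.046,.046,-.046,.046,.02,.072)
RACK=lambda q:prism(q,-.195,.155,-.193,.193,0,.02)+prism(q,.14,.155,-.183,.183,.02,.05)
CARD=lambda q:prism(q,-.03,.03,-.03,.03,.0205,.021)
def mask(p,l,xyz):
    uv=proj(p,xyz); best=None
    for r in manip.outline_of(p,l):
        e=r["extent"]; d=np.hypot((e[0]+e[2])/2-uv[0],(e[1]+e[3])/2-uv[1])
        if best is None or d<best[0]: best=(d,r)
    if best is None or best[0]>40: return None
    m=best[1]["mask"].astype(np.uint8); h=cv2.convexHull(cv2.findNonZero(m)); o=np.zeros_like(m); cv2.fillConvexPoly(o,h,1); return o.astype(np.float32)
E
python3 - <<'E'
from h import *
P={n:manip.camera(n) for n in["top","scene"]}
for l,M,q0 in[("green_box",BOX,(.46,.12,0)),("rack",RACK,(.57,.012,-.06)),("bay_card",CARD,(.658,-.114,-.06)),("yellow_box",BOX,(.674,.13,-.06)),("blue_box",BOX,(.667,.007,-.06))]:
    V=[]
    for n,p in P.items():
        m=mask(p,l,(q0[0],q0[1],.03))
        if m is not None: V.append((p,m)); print(l,n,*[np.round(a,4) for a in fit(V[-1:],M,q0)])
    if len(V)==2: print(l,"both",*[np.round(a,4) for a in fit(V,M,q0)])
E
```

```text
green_box top [ 0.4625  0.1189 -0.0716] 0.0384
green_box scene [ 0.4618  0.1233 -0.0691] 0.0278
green_box both [ 0.4624  0.1211 -0.0538] 0.0617
rack top [ 0.5776  0.012  -0.0533] 0.0192
rack scene [ 0.5726  0.0159 -0.0564] 0.0097
rack both [ 0.5746  0.0148 -0.0527] 0.0217
bay_card top [ 0.6628 -0.1157 -0.0459] 0.0644
bay_card scene [ 0.6624 -0.1104 -0.0756] 0.0693
bay_card both [ 0.6623 -0.1132 -0.045 ] 0.1173
yellow_box top [ 0.6768  0.1291 -0.0684] 0.0498
blue_box top [ 0.6705  0.007  -0.06  ] 0.0307
blue_box scene [ 0.6646  0.0116 -0.0396] 0.1439
blue_box both [ 0.6689  0.0086 -0.0499] 0.1104
```

jog_arm([
  [24,-33,0],
  [48,-67,0],
  [72,-100,0],
  [96,-134,0],
  [120,-167,0],
  [145,-200,0],
  [169,-234,0],
  [193,-267,0],
  [217,-301,0],
  [241,-334,0],
  [265,-367,0],
  [289,-401,0],
], turn=[-6.4,-12.8,-19.1,-25.5,-31.9,-38.3,-44.6,-51,-57.4,-63.8,-70.1,-76.5], grip=50)

```text
clock: 2.7
position: [0.4672, 0.1966, 0.2317]
ee_rot: [0.727, 0.687, 0.001, -0.0]
ft_force: [0.5, 0.9, 0.9]
grip_width: 0.584
```

jog_arm([
  [0,8,-25],
  [0,8,-50],
  [0,8,-75],
  [0,8,-100],
  [0,8,-125],
  [0,8,-150],
  [0,8,-170],
  [0,8,-185],
  [0,8,-189],
  [0,8,-189],
  [0,8,-189],
], turn=[0,0,0,0,0,0,0,0,0,0,0])

```text
clock: 3.62
position: [0.4676, 0.2048, 0.0435]
ee_rot: [0.727, 0.687, 0.001, 0.0]
ft_force: [0.6, 0.6, -0.2]
grip_width: 0.585
```

```bash
python3 - <<'E'
from h import *
o=manip.get_obs();print(o["position"],o["ee_rot"],o["ft_force"],o["grip_width"])
S=manip.camera("scene");save(S,"s1",1.25)
W=manip.camera("wrist"); save(W,"w1",1.25)
print(np.array(W["pose"]).round(3).tolist())
E
```

```text
[0.46764836 0.20484153 0.04347347] [7.27083553e-01 6.86548394e-01 8.96403845e-04 7.52792890e-05] [ 0.55203731  0.56362205 -0.18883696] 0.5849856408659464
[[0.998, -0.055, -0.017, 0.472], [-0.057, -0.945, -0.321, 0.289], [0.002, 0.322, -0.947, 0.189], [0.0, 0.0, 0.0, 1.0]]
```

View pics/s1.png

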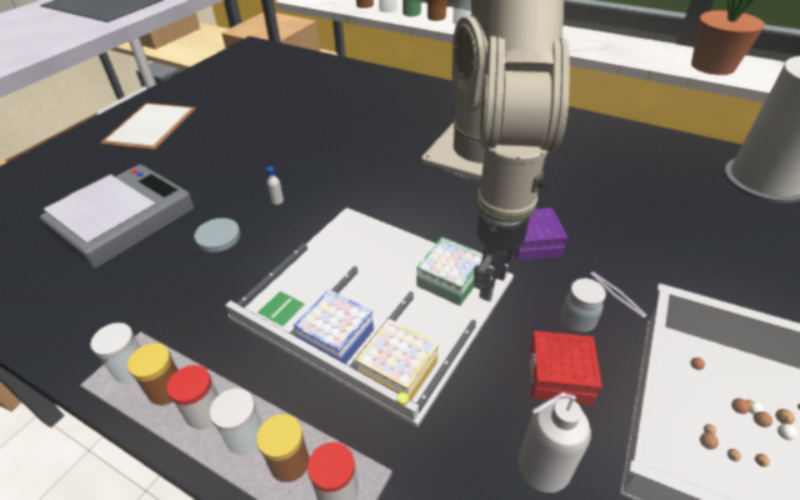

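View pics/w1.png

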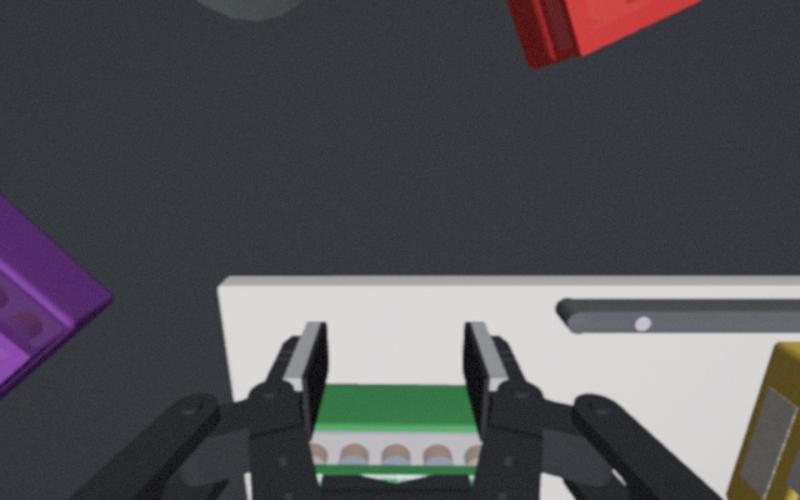

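jog_arm([
  [-0.4,-7,-1],
  [-0.8,-14,-1],
  [-1,-20,-1],
  [-1.3,-25,-1],
  [-1.6,-31,-1],
  [-2.0,-38,-1],
  [-2.4,-46,-1],
  [-2.9,-54,-1],
  [-3.3,-62,-1],
  [-3.7,-70,-1],
  [-4,-76,-1],
  [-4.2,-79,-1],
], turn=[0,0,0,0,0,0,0,0,0,0,0,0])

```text
clock: 4.72
position: [0.4639, 0.1251, 0.0431]
ee_rot: [0.727, 0.686, 0.002, 0.0]
ft_force: [-0.5, 5.4, 3.3]
grip_width: 0.584
```

```bash
cat > g.py <<'E'
from h import *
import sys
q0=tuple(float(a) for a in sys.argv[1:4]); R=np.array([.575,.0145]);th=-.053
V=[]
for n in["top","scene"]:
    p=manip.camera(n); m=mask(p,"green_box",(q0[0],q0[1],.03))
    if m is not None: V.append((p,m)); print(n,*[np.round(a,4) for a in fit(V[-1:],BOX,q0)])
q,e=fit(V,BOX,q0); d=q[:2]-R; c,s=np.cos(th),np.sin(th)
print("both",q.round(4),round(e,3),"rack frame",np.round([c*d[0]+s*d[1],-s*d[0]+c*d[1]+.122,q[2]-th],4),"(y from lane)")
o=manip.get_obs();print(o["position"].round(4),o["ft_force"].round(1),o["clock"])
E
python3 g.py .458 .07 -.055
```

```text
top [0.4593 0.0535 0.1683] 0.7903
scene [ 0.4594  0.0671 -0.0449] 0.1118
both [ 0.4605  0.063  -0.0094] 0.473 rack frame [-0.1169  0.1643  0.0436] (y from lane)
[0.4632 0.1253 0.0425] [ 0.6 -0.6 -0. ] 4.9167
```

jog_arm([
  [-0.1,-3,0],
  [-0.4,-9,0],
  [-0.8,-17,0],
  [-1.3,-26,0],
  [-1.8,-35,0],
  [-2.3,-44,0],
  [-2.8,-53,0],
  [-3.3,-62,0],
  [-3.8,-71,0],
  [-4.2,-80,0],
  [-4.5,-86,0],
  [-4.7,-89,0],
], turn=[0,0,0,0,0,0,0,0,0,0,0,0])

```text
clock: 5.92
position: [0.4585, 0.0351, 0.0425]
ee_rot: [0.728, 0.686, 0.001, 0.0]
ft_force: [0.5, 1.5, -1.5]
grip_width: 0.587
```

```bash
python3 g.py .455 -.021 -.055; python3 -c "
from h import *
save(manip.camera('scene'),'s2',1.25)"
```

```text
top [ 0.455  -0.0329  0.013 ] 1.6309
scene [ 0.4543 -0.0229 -0.0235] 0.1552
both [ 0.4547 -0.0279 -0.0084] 0.918 rack frame [-0.1178  0.0733  0.0446] (y from lane)
[0.4586 0.0364 0.0425] [-0.3  0.4 -1. ] 6.1167
```

View pics/s2.png

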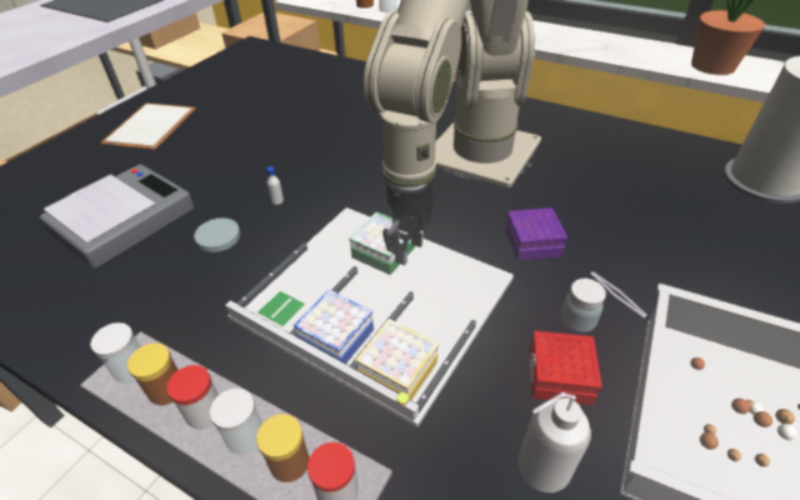

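The box follows squarely; it's at about (380,240) in the picture. I'll push the remaining 80 mm sideways.

jog_arm([
  [-0.1,-3,0],
  [-0.4,-9,0],
  [-0.8,-16,0],
  [-1.2,-24,0],
  [-1.7,-32,0],
  [-2.1,-40,0],
  [-2.5,-48,0],
  [-3.0,-56,0],
  [-3.4,-64,0],
  [-3.8,-72,0],
  [-4.1,-77,0],
  [-4.3,-80,0],
], turn=[0,0,0,0,0,0,0,0,0,0,0,0])

```text
clock: 7.17
position: [0.4543, -0.0444, 0.0425]
ee_rot: [0.727, 0.686, 0.001, 0.0]
ft_force: [0.5, 2.8, 0.2]
grip_width: 0.584
```

jog_arm([
  [0,15,0],
  [0,30,10],
  [0,35,40],
  [0,35,75],
  [-20,35,110],
  [-50,35,125],
  [-80,35,125],
  [-95,35,125],
  [-95,35,125],
], turn=[0,0,0,0,5,11,17,23,29])

```text
clock: 7.92
position: [0.3569, -0.0097, 0.1675]
ee_rot: [0.53, 0.848, 0.001, -0.0]
ft_force: [-0.0, -0.6, -0.7]
grip_width: 0.582
```

```bash
python3 g.py .45 -.101 -.055; python3 -c "
from h import *
save(manip.camera('top'),'t2',1.25)"
```

```text
top [ 0.4529 -0.1097 -0.0556] 1.2147
scene [ 0.4517 -0.1015 -0.0664] 0.0348
both [ 0.4513 -0.1053 -0.0391] 0.653 rack frame [-0.1172 -0.0042  0.0139] (y from lane)
[ 0.3596 -0.0095  0.1676] [ 0.2  0.3 -0.1] 8.1167
```

View pics/t2.png

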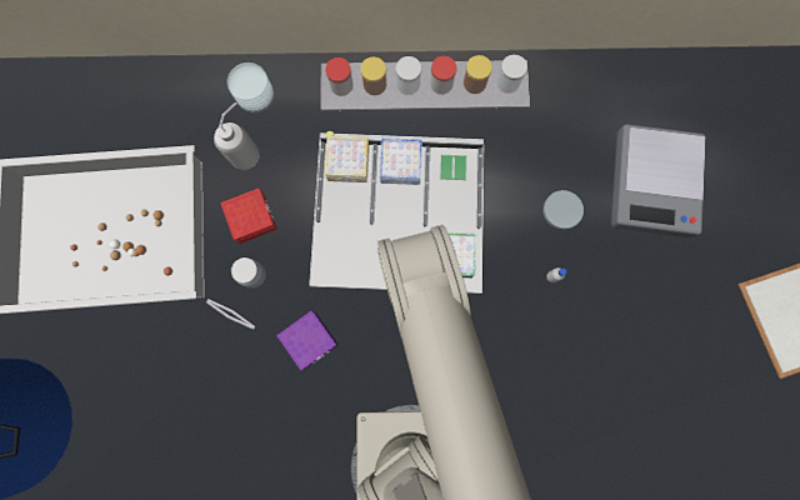

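jog_arm([
  [1,-9,0],
  [3,-19,0],
  [4,-29,0],
  [5,-39,0],
  [7,-49,0],
  [8,-59,0],
  [9,-69,0],
  [11,-79,0],
  [12,-88,0],
  [12,-88,0],
  [12,-88,0],
], turn=[6.8,13.6,20.4,27.2,34,40.8,47.6,54.4,61,61,61])

```text
clock: 9.08
position: [0.3718, -0.0975, 0.1675]
ee_rot: [0.034, 0.999, 0.0, -0.0]
ft_force: [-0.9, -0.7, 0.1]
grip_width: 0.583
```

```bash
python3 - <<'E'
from h import *
o=manip.get_obs();print(o["position"].round(4),o["ee_rot"].round(4),o["ft_force"].round(1),o["joint_pos"].round(2))
W=manip.camera("wrist"); save(W,"w2",1.25); print(np.array(W["pose"]).round(4).tolist())
for l,z in[("bay_card",.02),("green_box",.02)]:
    for r in manip.pinpoint(W,l): print(l,r["at"],r["confidence"],ray(W,r["at"],z).round(4))
E
```

```text
[ 0.3718 -0.0975  0.1675] [ 3.400e-02  9.994e-01  3.000e-04 -3.000e-04] [-0.9 -0.7  0.1] [-0.76 -0.32  0.79  2.16  0.24  1.22  1.42]
[[0.0681, 0.9444, 0.3218, 0.2888], [0.9977, -0.0646, -0.0216, -0.0913], [0.0004, 0.3225, -0.9466, 0.3125], [0.0, 0.0, 0.0, 1.0]]
green_box [92.0, 354.6] 0.71 [ 0.5441 -0.3483  0.02  ]
green_box [314.4, 259.9] 0.61 [ 0.4472 -0.1036  0.02  ]
```

View pics/w2.png

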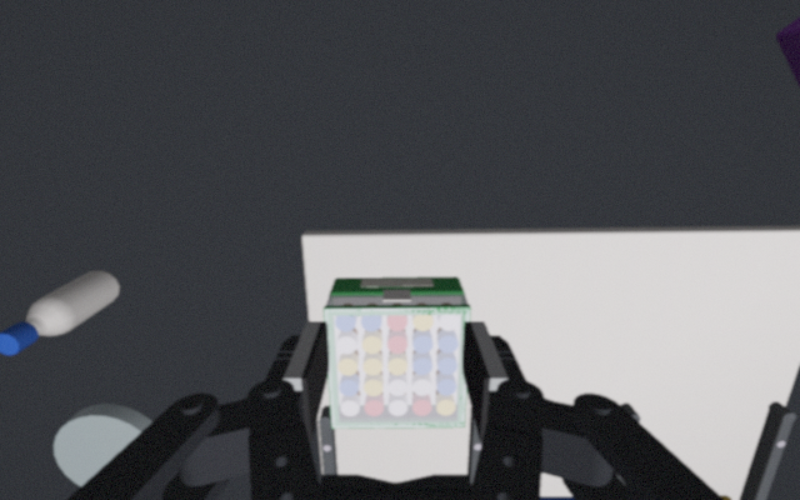

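jog_arm([
  [0,0,-25],
  [0,0,-50],
  [0,0,-75],
  [0,0,-100],
  [0,0,-117],
  [0,0,-125],
  [0,0,-125],
  [4,0,-125],
  [8,0,-125],
  [12,0,-125],
], turn=[0.7,0.7,0.7,0.7,0.7,0.7,0.7,0.7,0.7,0.7])

```text
clock: 10.07
position: [0.3849, -0.0968, 0.0432]
ee_rot: [0.027, 1.0, 0.001, 0.0]
ft_force: [-0.3, 0.8, 0.6]
grip_width: 0.581
```

jog_arm([
  [3,0.1,0],
  [7,0.1,0],
  [11,0.2,0],
  [15,0.3,0],
  [20,0.4,0],
  [26,0.4,0],
  [32,0.3,0],
  [37,0.2,0],
  [42,0.1,0],
  [47,0,0],
  [51,-0.2,0],
  [53,-0.3,0],
], turn=[0,0,0,0,0,0,0,0,0,0,0,0])

```text
clock: 11.07
position: [0.4385, -0.0971, 0.0432]
ee_rot: [0.027, 1.0, 0.001, 0.001]
ft_force: [-3.2, 0.4, 0.1]
grip_width: 0.587
```

```bash
python3 g.py .493 -.1015 -.055; python3 - <<'E'
from h import *
W=manip.camera("wrist");S=manip.camera("scene")
save(W,"w3",1); a=cv2.resize(S["frame"][100:300,140:380,::-1],None,fx=2.5,fy=2.5,interpolation=cv2.INTER_CUBIC)
cv2.imwrite("pics/c3.png",a)
# lane rails inner edges projected
E
```

```text
top [ 0.5202 -0.0911 -0.2753] 11.5657
scene [ 0.4939 -0.1023 -0.059 ] 0.0478
both [ 0.4993 -0.095  -0.1376] 5.929 rack frame [-0.0698  0.0086 -0.0846] (y from lane)
[ 0.4382 -0.0972  0.0434] [-0.4  0.9  0.1] 11.2667
```

View pics/c3.png

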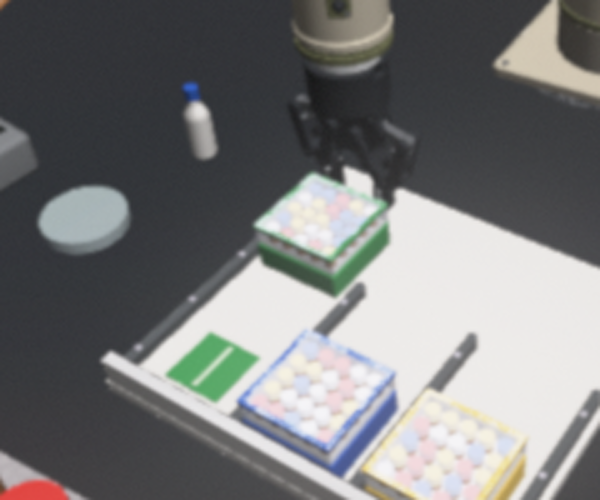

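Scene fit puts the box about 1 mm off the lane centre and square. The crop shows it clear of both rails. I'll carry on down the lane.

jog_arm([
  [3,-0.1,0],
  [9,-0.4,0],
  [17,-0.8,0],
  [25,-1.2,0],
  [34,-1.7,0],
  [43,-2.2,0],
  [52,-2.7,0],
  [61,-3.2,0],
  [70,-3.6,0],
  [79,-4.1,0],
  [86,-4.5,0],
  [89,-4.6,0],
], turn=[0,0,0,0,0,0,0,0,0,0,0,0])

```text
clock: 12.37
position: [0.5283, -0.1017, 0.0434]
ee_rot: [0.027, 1.0, 0.001, 0.001]
ft_force: [-4.2, 0.3, 3.9]
grip_width: 0.587
```

```bash
python3 g.py .583 -.107 -.055; python3 - <<'E'
from h import *
S=manip.camera("scene")
q=(.5726,.0159,-.0564); f=5; x0,y0=150,140
a=cv2.resize(S["frame"][y0:y0+115,x0:x0+155,::-1],None,fx=f,fy=f,interpolation=cv2.INTER_CUBIC)
for y in(-.178,-.066):
    for z in (.034,):
        P=[proj(S,p) for p in prism(q,-.05,.14,y,y,z,z)]
        P=[tuple(int(v) for v in (np.array(p)-(x0,y0)+.5)*f) for p in (P[0],P[-1])]; cv2.line(a,P[0],P[1],(0,0,255),1)
cv2.imwrite("pics/c4.png",a)
E
```

```text
scene [ 0.5851 -0.1075 -0.0558] 0.0482
both [ 0.5851 -0.1075 -0.0558] 0.048 rack frame [ 0.0165  0.0007 -0.0028] (y from lane)
[ 0.5273 -0.1018  0.0435] [-0.8 -0.3 -0.5] 12.5667
```

View pics/c4.png

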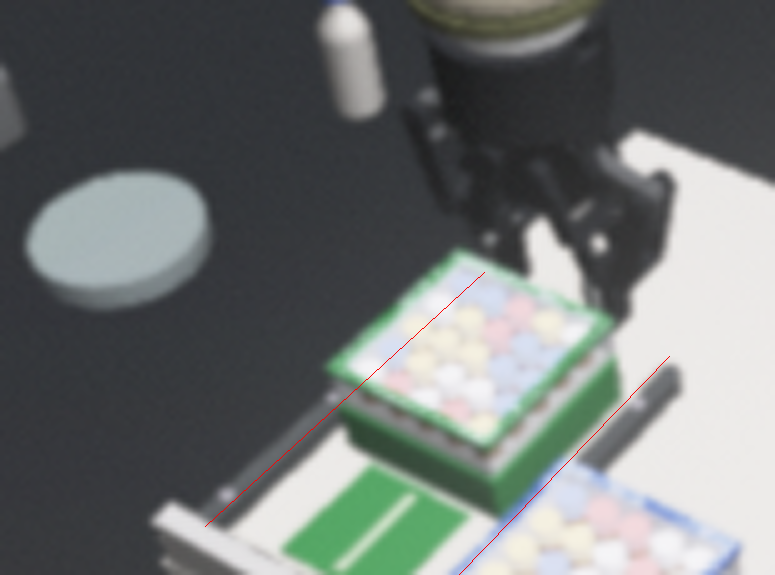

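jog_arm([
  [3,-0.1,0],
  [8,-0.3,0],
  [14,-0.5,0],
  [21,-0.8,0],
  [28,-1.1,0],
  [35,-1.4,0],
  [42,-1.7,0],
  [49,-2.0,0],
  [56,-2.3,0],
  [61,-2.5,0],
  [64,-2.7,0],
  [66,-2.8,0],
], turn=[0,0,0,0,0,0,0,0,0,0,0,0])

```text
clock: 13.62
position: [0.5935, -0.1046, 0.0435]
ee_rot: [0.027, 1.0, 0.001, 0.001]
ft_force: [-5.3, 0.5, 3.9]
grip_width: 0.582
```

```bash
python3 g.py .652 -.11 -.055
```

```text
scene [ 0.6481 -0.1116 -0.0432] 0.0377
both [ 0.6481 -0.1116 -0.0432] 0.038 rack frame [ 0.0796 -0.0001  0.0098] (y from lane)
[ 0.5936 -0.1045  0.0437] [ 0.1  0.6 -0.2] 13.8167
```

jog_arm([
  [1,0,0],
  [2,-0.1,0],
  [3,-0.1,0],
  [4,-0.2,0],
  [5,-0.2,0],
  [6,-0.3,0],
  [7,-0.3,0],
  [8,-0.4,0],
], turn=[0,0,0,0,0,0,0,0])

```text
clock: 14.48
position: [0.6016, -0.1049, 0.0436]
ee_rot: [0.027, 1.0, 0.001, 0.002]
ft_force: [-3.6, 1.8, 3.0]
grip_width: 0.586
```

jog_arm([
  [0.7,0,0],
  [1.3,0,0],
  [2,0,0],
], turn=[0,0,0])

```text
clock: 14.73
position: [0.6037, -0.1049, 0.0436]
ee_rot: [0.027, 1.0, 0.001, 0.002]
ft_force: [-4.3, -0.8, 3.1]
grip_width: 0.584
```

Friction alone reads about 4 N, so the box isn't at the stop yet. I'll creep on and watch the force.

jog_arm([
  [0.6,0,0],
  [1.2,0,0],
], turn=[0,0])

```text
clock: 14.9
position: [0.6049, -0.105, 0.0436]
ee_rot: [0.027, 1.0, 0.001, 0.002]
ft_force: [-3.5, -0.3, 2.6]
grip_width: 0.587
```

jog_arm([
  [0.5,0,0],
  [1.0,0,0],
], turn=[0,0])

```text
clock: 15.07
position: [0.606, -0.105, 0.0436]
ee_rot: [0.027, 1.0, 0.001, 0.002]
ft_force: [-2.8, -0.3, 3.5]
grip_width: 0.586
```

```bash
python3 g.py .66 -.112 -.055; python3 - <<'E'
from h import *
S=manip.camera("scene"); f=5; x0,y0=150,140
cv2.imwrite("pics/c5.png",cv2.resize(S["frame"][y0:y0+115,x0:x0+155,::-1],None,fx=f,fy=f,interpolation=cv2.INTER_CUBIC))
E
```

```text
scene [ 0.6585 -0.1126 -0.0478] 0.1082
both [ 0.6585 -0.1126 -0.0478] 0.108 rack frame [ 0.0901 -0.0005  0.0052] (y from lane)
[ 0.606  -0.105   0.0437] [-3.3  0.5  2.7] 15.2667
```

View pics/c5.png

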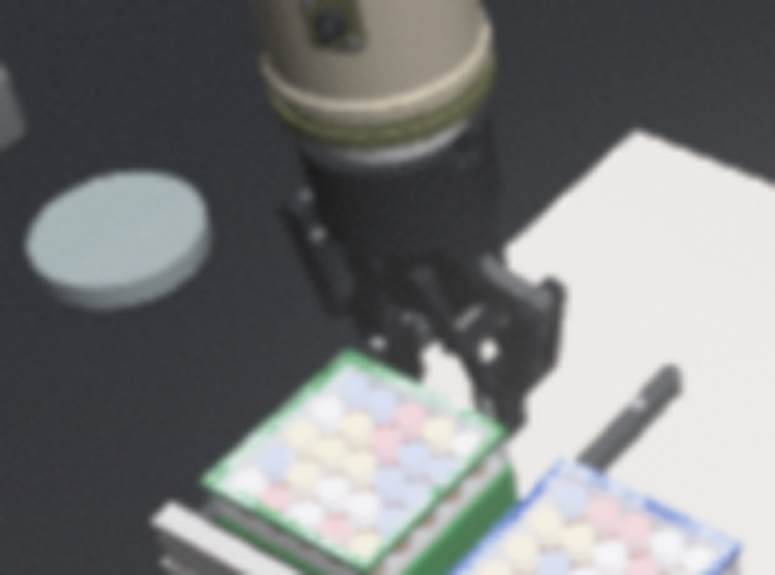

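The box is square and close, with a small dark gap still to the stop. I'll keep creeping.

jog_arm([
  [0.5,0,0],
  [1.0,0,0],
], turn=[0,0])

```text
clock: 15.48
position: [0.606, -0.105, 0.0436]
ee_rot: [0.027, 1.0, 0.001, 0.001]
ft_force: [-11.9, 0.6, 9.2]
grip_width: 0.591
```

jog_arm([
  [0.5,-0.1,0],
  [1.0,-0.1,0],
], turn=[0,0])

```text
clock: 15.65
position: [0.606, -0.105, 0.0436]
ee_rot: [0.027, 1.0, 0.001, -0.0]
ft_force: [-12.3, 2.2, 10.4]
grip_width: 0.588
```

The force rose to 12 N with no further motion, so the box is at the stop. I'll back off and check.

jog_arm([
  [-3,0,0],
  [-12,1,0],
  [-25,1,5],
  [-40,2,25],
  [-60,3,60],
  [-85,4,95],
  [-120,4,125],
  [-155,4,150],
  [-190,4,160],
  [-200,4,160],
  [-200,4,160],
], turn=[0,0,0,0,0,0,0,0,0,0,0])

```text
clock: 16.57
position: [0.4049, -0.101, 0.2046]
ee_rot: [0.027, 1.0, 0.003, 0.001]
ft_force: [-0.1, 0.3, -0.2]
grip_width: 0.584
```

```bash
python3 g.py .661 -.112 -.055; python3 - <<'E'
from h import *
S=manip.camera("scene"); f=5; x0,y0=150,190
cv2.imwrite("pics/c6.png",cv2.resize(S["frame"][y0:y0+115,x0:x0+155,::-1],None,fx=f,fy=f,interpolation=cv2.INTER_CUBIC))
p=manip.camera("top"); x0,y0=240,90
cv2.imwrite("pics/c7.png",cv2.resize(p["frame"][y0:y0+115,x0:x0+155,::-1],None,fx=f,fy=f,interpolation=cv2.INTER_CUBIC))
E
```

```text
top [ 0.6635 -0.114  -0.0424] 0.0771
scene [ 0.6594 -0.1115 -0.0604] 0.0955
both [ 0.6601 -0.1131 -0.0675] 0.102 rack frame [ 0.0918 -0.0009 -0.0145] (y from lane)
[ 0.4066 -0.1006  0.2039] [ 0.4  0.7 -0.4] 16.7667
```

View pics/c6.png

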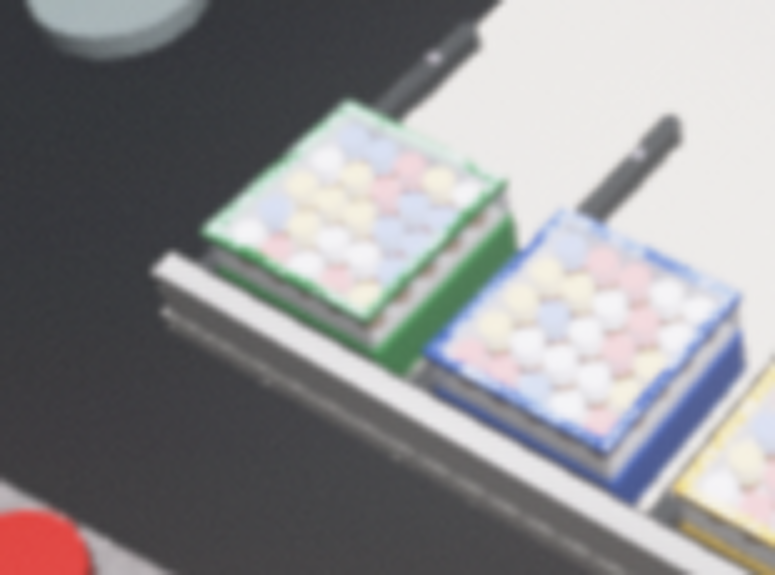

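View pics/c7.png

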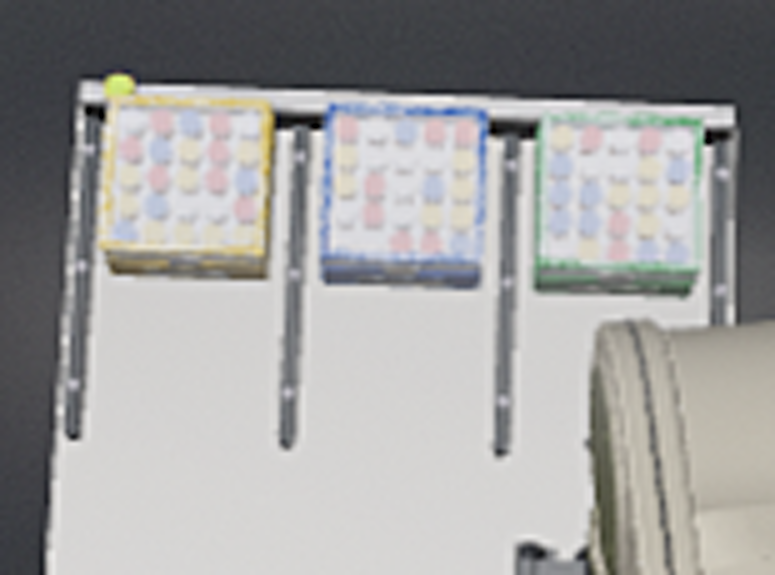

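The green box sits against the stop like the blue and yellow ones. It is centred: the base spans 537–690, with the rails' inner edges at about 518 and 711.

```bash
python3 -c "
from workcell import manip
print(manip.hand_in())"
```

```text
the job is handed in; nothing more can be done
None
```

The green box now stands against the back stop in the card's lane, and the job is handed in. I pushed it sideways along the apron with two fingers above rail height. Then I pushed it down the lane at about 0.1 m/s and crept the last few millimetres until it met the stop.

**Contact with the stop:** the wrist force along the lane rose to about 12 N with no further motion (limit 25 N), against about 4 N from sliding alone. I then backed the arm off and raised it clear.

**Last camera checks:**
- **Lane centre:** the box is about 1 mm off the centre line.
- **Squareness:** within about 0.015 rad of the rack.
- **Distance to the stop:** the combined fit put the box about 2 mm short of the card's centre, inside the 5 mm limit. In both views it sits at the stop the same way as the blue box.
- **Other boxes:** the blue and yellow boxes looked unmoved in the pictures; I did not re-measure them or the other things on the bench.

**Disagreements:** the top and scene cameras differed by 2–4 mm in absolute position. During the pushes the arm blocked the top view, so its fits there were useless and I relied on the scene camera. No rail contact showed in the pictures or the wrist force, but I had no direct measurement of it.

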